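Peel the top coffer panel off the waxed stack and hold it up over the chasing block

TASK

The sheet-metal coffer panels stacked on the timber cradle are stuck into one another with dried wax. Take hold of the top panel at one corner of its rim and peel it off by raising that corner first while the opposite corner stays down, leaving the panels below in place; then carry it to the pale timber chasing block and hold it up over the middle of the block, a hand's breadth clear of it and tipped well off level (30 degrees or so) so that its back can be looked over. Finish while still holding it there, still and by the corner, touching nothing else with it, and leave the other things on the bench undisturbed.

Things in the scene. Friction and masses are not known exactly. Their poses are not given: they have to be found in the camera images.
- panel: TOP panel of the stack: pressed sheet-metal coffer, hollow up, rosette in its sunk middle, 0.2 to 0.4 kg. Rim outside 170 mm along x, 140 mm along y; height 46 mm. Rim folded, 8 mm wide, 10 mm high, over a 3 mm upright wall; 27 mm below the rim's top an inner ledge leads to the sunk part (148 x 118 mm, 16 mm deep). Origin: middle of its underside, z up; in the stack 78 mm above the bench
- panel_under: second panel, same shape, 30 mm lower; must stay in place. The top panel's sunk part plugs into its mouth (3 mm play) and its ledge rests on this rim. Wax at eight places round the plug drags 15 to 30 N in all until drawn out 15 mm; raising one corner takes 8 to 18 N. This panel is waxed about twice as firmly into the lowest. Origin and axes as for the top panel
- panel_mid (a point): point on the top panel's axis level with the top of its rim, 46 mm above its origin. The rim's top is 124 mm above the bench in the stack and 30 mm above the next panel's rim, so the rim can be pinched from above, one finger inside the hollow, one outside, tips to 25 mm below the rim's top. At 55 N grip it does not slip
- cradle: low timber cradle screwed to the bench, 200 x 170 mm, the lowest panel (rim top 64 mm above the bench) sits fixed in it; origin on the bench under the middle of the stack, x and y as for the panels
- block: pale two-layer timber chasing block bolted to the bench, 210 x 230 mm, top 60 mm above the bench; origin on the bench under its middle
- panel_corner0 (a point): outer corner of the top panel's rim at its +x +y end, on the top of the rim
- panel_corner1 (a point): outer corner of the top panel's rim at its -x +y end, on the top of the rim
- panel_corner2 (a point): outer corner of the top panel's rim at its -x -y end, on the top of the rim
- panel_corner3 (a point): outer corner of the top panel's rim at its +x -y end, on the top of the rim
- mallet_rubber: black rubber mallet lying on the bench between the stack and the block, 250 mm long, head 52 mm thick, 78 mm wide; origin under its middle, its x axis runs from handle to head
- mallet_wood: wooden mallet lying on the far part of the bench, 270 mm long, head 60 mm thick, 100 mm wide; origin under its middle, its x axis runs from handle to head
- brush: bench brush lying at one outer side of the work area, 220 mm long, 20 mm thick; origin under its middle, x along it
- scraper: flat metal scraper with a wooden handle lying at the other outer side, 240 mm long, 20 mm thick; origin under its middle, x along it
- punch: square steel chasing punch lying on top of the chasing block, 110 mm long, 9 mm thick; origin under it, x along it
- wax_jar: glass jar of wax with a metal cap, 68 mm across, 75 mm tall, far part of the bench; origin under its middle
- rule: short steel rule lying flat on the far part of the bench, 160 x 25 x 4 mm; origin under its middle, x along it
- tack_dish: copper bowl, 90 mm across, 35 mm tall, far part of the bench; origin under its middle
Things that resemble listed ones, but are neither listed nor needed, are in the scene too. What is shaped like the panel_under but orange is not meant.

How it is judged (in metres and radians):
On the way:
1. the top panel is held near one corner; that corner is up at least 15 mm while the opposite corner is still within 7 mm of its place (((z of panel_corner0 in the frame of panel_under above 0.091 m and z of panel_corner2 in the frame of panel_under below 0.083 m and distance between the grasp point and panel_corner0 below 0.06 m) or (z of panel_corner1 in the frame of panel_under above 0.091 m and z of panel_corner3 in the frame of panel_under below 0.083 m and distance between the grasp point and panel_corner1 below 0.06 m) or (z of panel_corner2 in the frame of panel_under above 0.091 m and z of panel_corner0 in the frame of panel_under below 0.083 m and distance between the grasp point and panel_corner2 below 0.06 m) or (z of panel_corner3 in the frame of panel_under above 0.091 m and z of panel_corner1 in the frame of panel_under below 0.083 m and distance between the grasp point and panel_corner3 below 0.06 m))), for 0.02 s.
At the end, for the whole second after the job is handed in: Held within 65 mm of a rim corner; all rim corners over 120 mm above the bench; its middle within 80 mm sideways of the block's middle; tipped 16 to 80 degrees; still; touching neither stack, block nor punch; second panel within 8 mm of its start ((distance between the grasp point and panel_corner0 below 0.065 m or distance between the grasp point and panel_corner1 below 0.065 m or distance between the grasp point and panel_corner2 below 0.065 m or distance between the grasp point and panel_corner3 below 0.065 m) and contact force between the fingers and panel above 2 N and height (world z) of each of panel_corner0, panel_corner1, panel_corner2, panel_corner3 above 0.12 m and horizontal distance between panel_mid and block below 0.08 m and angle between panel's own z axis and vertical between 0.28 and 1.4 rad and linear speed of panel below 0.03 m/s and angular speed of panel below 0.2 rad/s and contact force between panel and panel_under below 0.1 N and contact force between panel and block below 0.1 N and contact force between panel and cradle below 0.1 N and contact force between panel and punch below 0.1 N and distance of panel_under from where it was at the start of the episode below 0.008 m); the arm keeps its last pose, push and grip.
It fails at once if the second panel is pulled out or shifted by more than 12 mm (distance of panel_under from where it was at the start of the episode above 0.012 m).
It fails at once if another thing on the bench is moved by more than 30 mm (distance of any of mallet_rubber, mallet_wood, brush, scraper, punch, wax_jar, rule, tack_dish from where it was at the start of the episode above 0.03 m).
It also fails if it takes over 51 s, if anything falls off the work surface, if the arm or the gripper's body presses on something with over 40 N, if the wrist force passes 120 N, or if a joint passes its speed limit or range.

ROBOT

A 6-joint arm with a two-finger parallel gripper is mounted at the origin on the work surface. World frame = base frame: x ahead of the robot, y to its left, z up, the work surface at z = 0. Lengths are in mm, angles in rad, forces in N, time in s.
With the tool pointing down it reaches from about 300 to 775 mm from the base axis. Payload 14.6 kg.
Tool frame: the origin (TCP) lies at the centre of the arm's flange, where the gripper is bolted on; the fingertips stand 173 mm ahead of it and the grasp point (between the pads) lies 155 mm ahead of it; z points along the fingers, x is the direction in which the jaws open and shut, and the axes are right-handed (so a half turn about z gives the same grasp; the last joint's range is limited). The gripper opens to 85 mm and grips with 20 to 120 N. Pads are 22 mm wide; open, the fingers measure 114 mm over their backs; the gripper's body (76 mm by 85 mm) begins 54 mm behind the grasp point. The pads swing forward as they close: fully open they stand 13 mm farther back than shut.
Start: joints at [-1.282, 0.3, 1.521, -0, 1.321, -0.067], TCP at [191.58, -515.546, 404.681] pointing down, gripper open.
Joint ranges: [-3.03, 3.03], [-0.79, 2.21], [0.23, 2.52], [-1.04, 4.18], [0, 3.07], [-2.55, 2.55]. Speed limits (rad/s): [2.22, 2.22, 2.57, 3.14, 3.14, 3.14].

INTERFACE

Orientations are given as a unit quaternion [w, x, y, z].
In Python, from bench import status, cams, order, nets gives the robot as it stands. The module is installed in compiled form; this text tells all that it offers.
- The arm moves only by the shell command python3 -m inch 'ROWS'. ROWS is JSON, a list of rows, each a list of 3 entries, a list of its own where there are three numbers: the shift along the world's x, y, z in mm, then the turn, a rotation vector about the world's x, y, z in degrees, then the finger opening in mm, from 0 to 85.4. In form: [[[x, y, z], [ax, ay, az], claw], ...]. A call has 1 to 10 rows; each row shifts and turns the commanded pose from where the row before left it; what a row does not reach is not made up. A row lasts 1/8 s, in which the tool goes at most 62.5 mm and 10.7 degrees, less where a joint would pass 70% of its speed; a pose out of reach is approached as far as the arm can. A call with a gripper value outside its range is refused whole. The fingers move at their own pace and stop on an object; the grip force is fixed at half the most. Time passes only in rows, so rows that do not move let the fingers close. It gives the time, the measured TCP pose, the force and the opening at its end, in the units of the state.
- status.get_state(): the state, without advancing time (a new reading comes with each control period).
- cams.camera(name): name is "scene" or "side" or "wrist"; returns the picture (400x640x3 uint8, red, green, blue); there is no depth.
- cams.camera_params(name): a dict with "K" (3x3 intrinsics, pixels), "position" and "attitude" of the camera in the world. Camera axes: x right, y up, looking along -z (the intrinsics and any distortion apply to the point x, -y, -z); pixel columns grow to the right and rows downward; lengths in mm; the calibration is good to about 2 mm. A picture is of the moment at which its call begins: read the wrist's pose just before it. camera_params takes no time and is no camera call; for the wrist camera it gives the pose at the moment of the call.
- order.finish_job(): hands the job in, once; it reports no verdict.
Trained networks look in the newest picture that a camera, given by its name, has taken for a name from the list of things; names that differ only in an ending like _2 or _b are one class to them, and where a whole thing is asked for, a point or a joint stands for the part that bears it (a point fixed in the world has none). Each returns a list of dicts, best first, with "score" (0 to 1); they miss things now and then, are a little off and sometimes report something else, mostly with a low value. They report only what shows in the picture. A call takes as long as a camera call. They do not tell look-alikes from the thing itself.
- nets.silhouettes(camera, label): "mask" (400x640 bool, what is visible of it) and "centre" ([column, row] in pixels, amid what is visible of it).
The state is a dict: "t": time; "q": joint angles; "joint_vel": joint speeds; "joint_efforts": joint torques, N m; "position": TCP position; "tcp_rot": TCP orientation; "wrist_force": force on the tool from outside, world axes, zero at the start; "moment": the same for the moment, N m; "opening": finger opening in mm.
Only numpy, scipy, OpenCV 4.12 (cv2) and the standard library are available. Lean on these libraries where they do the work, as an engineer would, in place of code of your own. Each camera call takes 0.05 s, during which the arm holds its last target. There are 200 camera calls.

## Working session

There is one attempt and no reset: what is moved stays moved. The work goes in short steps, Python scripts to look and compute and a shell command to move; the robot and the scene stay as the last step left them, time stands still between calls to the robot, and variables do not carry over. Pictures are saved under pics/ and viewed, about 8 in all and at most 12, crops included, and the job is handed in when it is done.

```bash
mkdir -p pics
python3 - <<'E'
from bench import status,cams,nets
import cv2,numpy as np
s=status.get_state();print(s)
for c in ["scene","side"]:
    im=cams.camera(c);cv2.imwrite(f"pics/{c}0.png",im[:,:,::-1])
    p=cams.camera_params(c);print(c,p)
    for l in ["panel","panel_under","block","cradle","mallet_rubber","punch"]:
        for d in nets.silhouettes(c,l)[:3]:
            ys,xs=np.nonzero(d["mask"]);print(l,round(d["score"],2),np.round(d["centre"]),xs.min(),xs.max(),ys.min(),ys.max())
E
```

```text
{'t': 0.0, 'q': array([-1.28159716e+00,  3.00477489e-01,  1.52161018e+00,  2.97193870e-05,
        1.32067135e+00, -6.66027018e-02]), 'joint_vel': array([ 0.00033528, -0.00125827,  0.0007295 ,  0.00237536,  0.00188566,
       -0.00029889]), 'joint_efforts': array([ 4.39001633e-05, -5.43503380e+01, -3.61787724e+01, -8.53803863e-05,
        4.01013298e-03, -2.28768334e-05]), 'position': array([ 191.57573003, -515.5185612 ,  404.10537466]), 'tcp_rot': array([-3.75265140e-04,  8.21076961e-01, -5.70817207e-01, -4.46636384e-04]), 'wrist_force': array([-0.42366284,  0.02047918, -1.15331296]), 'moment': array([ 0.03184272,  0.04921162, -0.00369715]), 'opening': 85.85482985123285}
scene {'K': array([[401.88131954,   0.        , 317.62188942],
       [  0.        , 401.88131954, 203.2334137 ],
       [  0.        ,   0.        ,   1.        ]]), 'position': array([1300.6470557 , -241.62726731,  974.72924772]), 'attitude': array([0.74087486, 0.28423347, 0.22930182, 0.56368117])}
panel 0.72 [239. 224.] 212 271 194 246
panel_under 0.91 [164. 197.] 135 191 176 220
panel_under 0.79 [241. 247.] 216 
[... 267 characters left out ...]
0.22 [243. 222.] 212 271 195 247
side {'K': array([[405.07305068,   0.        , 316.07858937],
       [  0.        , 405.07305068, 197.1129564 ],
       [  0.        ,   0.        ,   1.        ]]), 'position': array([ 69.08513686, 659.24176634, 997.77497174]), 'attitude': array([-0.26572637, -0.0996758 ,  0.34887024,  0.89316504])}
panel 0.67 [351. 152.] 320 383 128 176
panel 0.5 [317. 226.] 293 369 202 257
panel_under 0.66 [351. 174.] 321 382 153 182
block 0.71 [260. 290.] 205 313 240 343
block 0.59 [353. 153.] 321 383 129 175
cradle 0.67 [351. 182.] 314 386 157 201
cradle 0.65 [192. 256.] 171 210 243 272
mallet_rubber 0.64 [319. 225.] 293 369 201 257
punch 0.57 [264. 287.] 255 272 269 305
```

View pics/scene0.png

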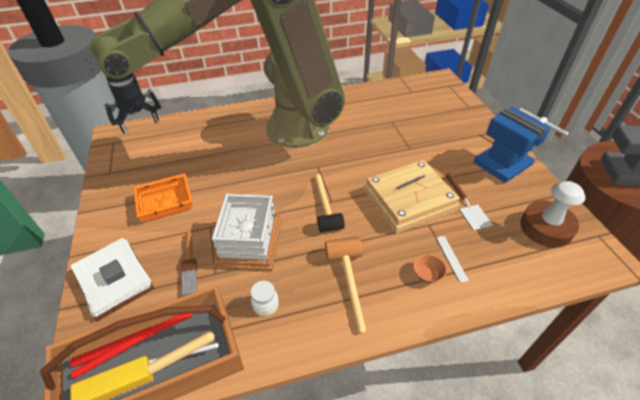

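View pics/side0.png

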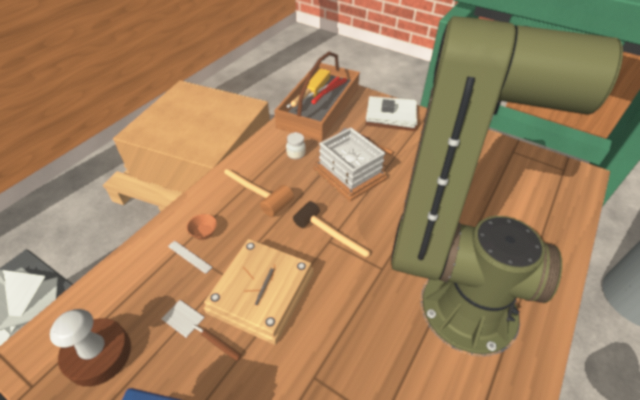

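```bash
cat > h.py <<'E'
import numpy as np,cv2
from scipy.spatial.transform import Rotation as R
from scipy.optimize import minimize
def rot(q): return R.from_quat([q[1],q[2],q[3],q[0]]).as_matrix()
def proj(P,p):
    c=(np.atleast_2d(P)-p["position"])@rot(p["attitude"])
    c=c*[1,-1,-1]; u=c@p["K"].T; return u[:,:2]/u[:,2:]
def back(uv,p,z):
    d=np.linalg.inv(p["K"])@[uv[0],uv[1],1]; d=rot(p["attitude"])@(d*[1,-1,-1])
    o=p["position"]; return o+d*(z-o[2])/d[2]
def rect(x,y,a,lx,ly,z):
    c=np.array([[1,1],[-1,1],[-1,-1],[1,-1]])*[lx/2,ly/2]
    M=np.array([[np.cos(a),-np.sin(a)],[np.sin(a),np.cos(a)]])
    return np.c_[c@M.T+[x,y],np.full(4,z)]
def fit(obs,lx,ly,zs,x0):
    def cost(v):
        t=0
        for m,p in obs:
            P=np.vstack([rect(*v[:2],v[2]/50,lx,ly,z) for z in zs])
            h=cv2.convexHull((proj(P,p)*16).astype(np.float32)).round().astype(np.int32)
            g=np.zeros(m.shape,np.uint8);cv2.fillPoly(g,[h],1,cv2.LINE_AA,4)
            t+=1-(g&m).sum()/(g|m).sum()
        return t
    best=None
    for a in (-.6,-.2,.2,.6):
        r=minimize(cost,[*x0,a*50],method="Nelder-Mead",options=dict(initial_simplex=np.array([[*x0,a*50],[x0[0]+20,x0[1],a*50],[x0[0],x0[1]+20,a*50],[*x0,a*50+10]])))
        if best is None or r.fun<best.fun: best=r
    return best.x[0],best.x[1],best.x[2]/50,best.fun
E
python3 - <<'E'
from h import *
from bench import cams,nets
o={"panel":[],"block":[]};pp={}
for c in ["scene","side"]:
    cams.camera(c);p=pp[c]=cams.camera_params(c)
    for l in o:
        d=nets.silhouettes(c,l)[0];o[l].append((d["mask"].astype(np.uint8),p))
x0={l:back(cv2.moments(o[l][0][0])and [np.nonzero(o[l][0][0])[1].mean(),np.nonzero(o[l][0][0])[0].mean()],pp["scene"],z)[:2] for l,z in (("panel",105),("block",50))}
for k in (o["panel"],o["panel"][:1],o["panel"][1:]): print(fit(k,170,140,(96,124),x0["panel"]),fit(k,140,170,(96,124),x0["panel"])[3])
for k in (o["block"],o["block"][:1],o["block"][1:]): print(fit(k,210,230,(0,60),x0["block"]),fit(k,230,210,(0,60),x0["block"])[3])
for c,l in (("scene","mallet_rubber"),("scene","punch"),("side","punch")):
    cams.camera(c);d=nets.silhouettes(c,l)[0];print(l,back(d["centre"],pp[c],25 if l[0]=="m" else 64))
E
```

```text
(np.float64(521.6008450933746), np.float64(-267.64579181296955), np.float64(-0.28954744872129656), np.float64(0.1504678939536438)) 0.15089936219337663
(np.float64(519.3905723984413), np.float64(-266.1937305564511), np.float64(-0.3072966329418065), np.float64(0.09280233832663498)) 0.08940397350993379
(np.float64(522.8247346830854), np.float64(-271.0578304876242), np.float64(-0.35399450637122276), np.float64(0.04438502673796796)) 0.05176967776016905
(np.float64(492.63019563213436), np.float64(267.4473506514705), np.float64(0.17198129567986775), np.float64(0.18993911816821407)) 0.3010479611084247
(np.float64(495.77161386481527), np.float64(268.61503251629256), np.float64(0.1793037761559418), np.float64(0.10472103004291844)) 0.132794211534369
(np.float64(492.99410960816306), np.float64(266.63942907244325), np.float64(0.1443031295134125), np.float64(0.08082859463850534)) 0.14940007740936656
mallet_rubber [518.99754821 -17.28061976  25.        ]
punch [468.07848516 267.97353185  64.        ]
punch [471.20440494 271.279528    64.        ]
```

```bash
python3 -m inch '[[[47,35,0],[0,0,-5],85],[[47,35,0],[0,0,-5],85],[[47,35,0],[0,0,-5],85],[[47,35,0],[0,0,-5],85],[[47,35,0],[0,0,-5],85],[[47,35,0],[0,0,-5],85],[[47,35,0],[0,0,-5],85],[[0,0,0],[0,0,0],85]]'
python3 - <<'E'
from h import *
from bench import cams,nets,status
p=cams.camera_params("wrist");s=status.get_state();im=cams.camera("wrist")
print(s["position"],s["tcp_rot"],s["q"],p)
m=im[:,:,::-1].copy()
for a in (-.3,-.3+np.pi/2):
    cv2.polylines(m,[proj(rect(521,-268,a,170,140,124),p).astype(np.int32)],True,(0,0,255) if a<0 else (255,0,0))
cv2.imwrite("pics/w1.png",m)
E
```

```text
t: 2.3
position: [522.8, -268.0, 404.2]
tcp_rot: [0.0, -0.613, 0.79, 0.0]
wrist_force: [-0.5, -1.3, -0.9]
opening: 85.1
[ 522.81518606 -268.04630934  404.20376794] [ 9.97265649e-05 -6.12627645e-01  7.90371623e-01  2.38550377e-04] [-5.36133913e-01  3.84293910e-01  1.40950668e+00  3.69567093e-04
  1.34816287e+00  1.28661524e+00] {'K': array([[348.06882153,   0.        , 315.35948507],
       [  0.        , 348.06882153, 200.89974624],
       [  0.        ,   0.        ,   1.        ]]), 'position': array([ 601.16278633, -287.93050313,  373.8035864 ]), 'attitude': array([-0.60442619,  0.09855274, -0.1275196 ,  0.78018914])}
```

View pics/w1.png

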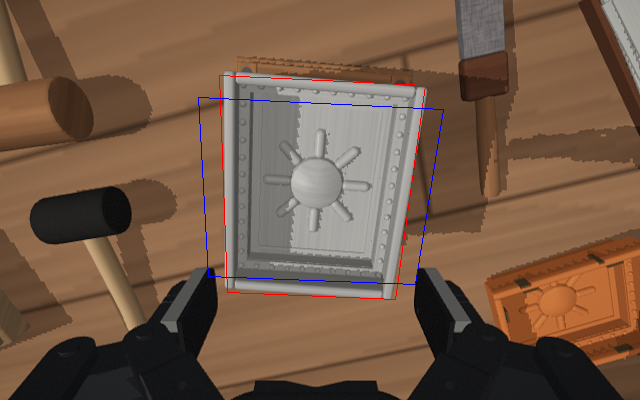

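Run:
```python
from h import *
from bench import cams
p=cams.camera_params("wrist")
C=np.array([back(c,p,124)[:2] for c in [(224,73),(228,292),(394,299),(425,88)]]);print(C.round(1))
c=C.mean(0);e=(C[0]+C[3]-C[1]-C[2])/2;f=(C[0]+C[1]-C[2]-C[3])/2
print(c,np.linalg.norm(e),np.linalg.norm(f),np.degrees(np.arctan2(e[1],e[0])),np.degrees(np.arctan2(f[1],f[0]))-90)
a=np.arctan2(e[1],e[0]);ux=np.array([np.cos(a),np.sin(a)]);uy=np.array([-ux[1],ux[0]])
g=c+55*ux+66*uy;print("grasp",g)
d=85*ux+70*uy;P=np.r_[c-d,95];d/=np.linalg.norm(d);k=np.array([d[1],-d[0],0]);print("k",k)
T=np.r_[g,276]
for t in range(0,13):
    print(t,((R.from_rotvec(k*np.radians(t)).as_matrix()-np.eye(3))@(T-P)).round(1))
```

```text
[[ 622.1 -231.4]
 [ 459.5 -178.1]
 [ 418.4 -310.3]
 [ 578.6 -361.1]]
[ 519.65193131 -270.25685687] 169.5860241359622 137.60659047491046 -17.872531067762832 -17.898857265743118
grasp [ 592.25314613 -224.3214282 ]
k [ 0.3681234  -0.92977694  0.        ]
0 [0. 0. 0.]
1 [-3.  -1.2  3.4]
2 [-6.  -2.4  6.7]
3 [-9.1 -3.6  9.9]
4 [-12.2  -4.8  13.1]
5 [-15.4  -6.1  16.3]
6 [-18.6  -7.4  19.3]
7 [-21.9  -8.7  22.4]
8 [-25.2 -10.   25.3]
9 [-28.6 -11.3  28.2]
10 [-32.  -12.7  31. ]
11 [-35.4 -14.   33.8]
12 [-38.9 -15.4  36.5]
```

```bash
python3 -m inch '[[[35,22,0],[0,0,-2],50],[[34.4,21.7,0],[0,0,-1.5],50],[[0,0,-35],[0,0,0],50],[[0,0,-35],[0,0,0],50],[[0,0,0],[0,0,0],50]]'
python3 - <<'E'
from h import *
from bench import cams,status
p=cams.camera_params("wrist");s=status.get_state();im=cams.camera("wrist")
print(s["position"],s["tcp_rot"],R.from_matrix(rot(s["tcp_rot"])).as_matrix()[:,0])
m=im[:,:,::-1].copy()
a=np.radians(-17.9)
cv2.polylines(m,[proj(rect(519.7,-270.3,a,170,140,124),p).astype(np.int32)],True,(0,0,255))
g=s["position"]+rot(s["tcp_rot"])[:,2]*(s["position"][2]-124)
u=proj(g,p)[0];cv2.circle(m,(int(u[0]),int(u[1])),4,(0,255,0),1)
cv2.imwrite("pics/w2.png",m)
E
```

```text
t: 2.98
position: [589.1, -227.7, 332.5]
tcp_rot: [-0.001, -0.587, 0.81, 0.002]
wrist_force: [-0.1, 0.2, -0.1]
opening: 50.1
[ 589.14924222 -227.69223077  332.46613558] [-0.00122913 -0.58667792  0.80981688  0.00203077] [-3.11615008e-01 -9.50208363e-01 -3.92071607e-04]
```

View pics/w2.png

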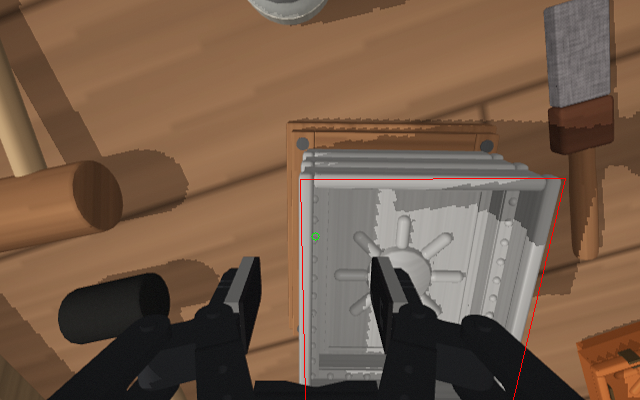

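```bash
python3 -m inch '[[[3,3.3,0],[0,0,0],50],[[0,0,-28],[0,0,0],50],[[0,0,-28],[0,0,0],50],[[0,0,0],[0,0,0],50],[[0,0,0],[0,0,0],50]]'
```

```text
t: 3.65
position: [593.4, -223.7, 280.8]
tcp_rot: [0.001, -0.587, 0.81, -0.001]
wrist_force: [-0.4, -0.6, 0.8]
opening: 50.0
```

```bash
python3 -m inch '[[[0,0,-4.5],[0,0,0],50],[[0,0,0],[0,0,0],30],[[0,0,0],[0,0,0],5],[[0,0,0],[0,0,0],0],[[0,0,0],[0,0,0],0],[[0,0,0],[0,0,0],0],[[0,0,0],[0,0,0],0]]'
```

```text
t: 4.53
position: [593.0, -223.5, 274.5]
tcp_rot: [0.0, -0.587, 0.81, -0.0]
wrist_force: [-0.5, 3.3, 6.1]
opening: 6.6
```

```bash
python3 -m inch '[[[0,0,0],[0,0,0],0],[[0,0,0],[0,0,0],0],[[0,0,1],[0,0,0],0],[[0,0,0],[0,0,0],0]]'
```

```text
t: 5.03
position: [593.0, -223.5, 274.7]
tcp_rot: [0.0, -0.587, 0.81, 0.0]
wrist_force: [4.6, 1.5, -4.2]
opening: 6.6
```

```bash
python3 -m inch '[[[-1.5,-0.6,1.7],[0.18,-0.46,0],0],[[-1.5,-0.6,1.7],[0.18,-0.46,0],0],[[-1.5,-0.6,1.7],[0.18,-0.46,0],0],[[-1.5,-0.6,1.7],[0.18,-0.46,0],0],[[-1.5,-0.6,1.6],[0.18,-0.46,0],0],[[-1.5,-0.6,1.6],[0.18,-0.46,0],0],[[0,0,0],[0,0,0],0]]'
```

```text
t: 5.9
position: [583.8, -226.9, 283.8]
tcp_rot: [0.025, -0.587, 0.809, -0.005]
wrist_force: [4.3, 2.2, -9.6]
opening: 6.7
```

```bash
python3 -m inch '[[[-1.6,-0.6,1.6],[0.18,-0.46,0],0],[[-1.6,-0.6,1.6],[0.18,-0.46,0],0],[[-1.6,-0.6,1.6],[0.18,-0.46,0],0],[[-1.6,-0.6,1.6],[0.18,-0.46,0],0],[[-1.6,-0.6,1.5],[0.18,-0.46,0],0],[[-1.6,-0.6,1.5],[0.18,-0.46,0],0],[[0,0,0],[0,0,0],0]]'
python3 - <<'E'
from h import *
from bench import cams,nets
a=cams.camera("scene");b=cams.camera("side")
A=cv2.resize(a[150:290,170:330],(640,560))[:,:,::-1];cv2.imwrite("pics/p.png",cv2.resize(a[150:300,170:330],(533,500))[:,:,::-1])
cv2.imwrite("pics/p2.png",np.hstack([cv2.resize(a[160:290,190:310],(400,433)),cv2.resize(b[90:220,290:410],(400,433))])[:,:,::-1])
E
```

```text
t: 6.78
position: [574.2, -230.7, 294.4]
tcp_rot: [0.05, -0.586, 0.809, -0.013]
wrist_force: [-0.7, 3.6, -6.3]
opening: 7.0
```

View pics/p2.png

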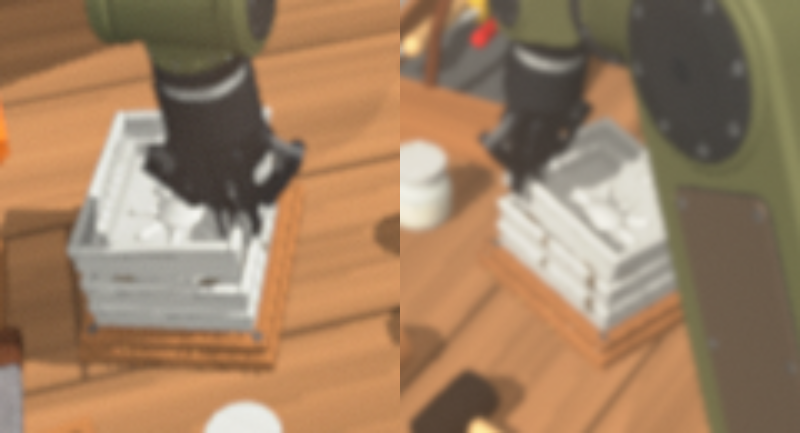

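```bash
python3 -m inch '[[[0,0,2],[0,0,0],0],[[0,0,3],[0,0,0],0],[[0,0,3],[0,0,0],0],[[0,0,3],[0,0,0],0],[[0,0,3],[0,0,0],0],[[0,0,3],[0,0,0],0],[[0,0,3],[0,0,0],0],[[0,0,0],[0,0,0],0]]'
```

```text
t: 7.88
position: [574.4, -230.8, 314.9]
tcp_rot: [0.05, -0.586, 0.809, -0.013]
wrist_force: [0.1, -0.7, -4.5]
opening: 6.6
```

```bash
python3 -m inch '[[[0,0,8],[0,0,0],0],[[0,0,15],[0,0,0],0],[[0,0,25],[0,0,0],0],[[0,0,25],[0,0,0],0],[[0,0,20],[0,0,0],0],[[0,0,0],[0,0,0],0]]'
python3 - <<'E'
from h import *
from bench import cams,nets
a=cams.camera("scene");b=cams.camera("side")
cv2.imwrite("pics/p3.png",np.hstack([cv2.resize(a[140:290,180:320],(400,429)),cv2.resize(b[70:220,280:420],(400,429))])[:,:,::-1])
E
```

```text
t: 8.62
position: [574.3, -230.7, 410.0]
tcp_rot: [0.051, -0.586, 0.808, -0.015]
wrist_force: [-0.1, 1.0, -4.2]
opening: 6.4
```

View pics/p3.png

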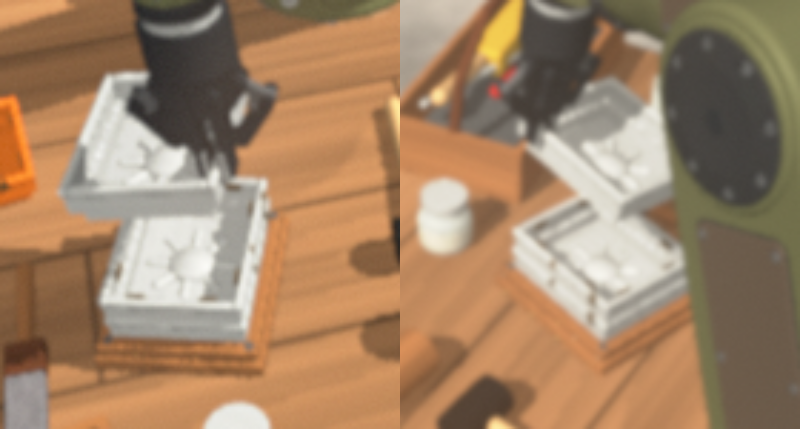

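Run:
```python
from h import *
from bench import status
s=status.get_state()
# tool pose at grasp
T0=np.array([593,-223.5,274.7]);R0=rot(np.array([0,-.587,.81,0])/np.hypot(.587,.81))
M=R0.T@(np.array([519.7,-270.3,124])-T0)
R1=rot(s["tcp_rot"]);n0=R0@[0,0,-1];print("tilt now",np.degrees(np.arccos((R1@[0,0,-1])[2])), "mid now",s["position"]+R1@M)
Rz=R.from_rotvec([0,0,np.radians(32)]).as_matrix();k=Rz@[.368,-.93,0];print("k",k)
R2=R.from_rotvec(k*np.radians(24)).as_matrix()@Rz@R1
Tm=np.array([494,267,235]);T=Tm-R2@M;print("TCP target",T,"delta",T-s["position"],"tilt",np.degrees(np.arccos((R2@[0,0,-1])[2])))
Ta=Tm-Rz@R1@M;print("before tilt",Ta,Ta-s["position"])
a=np.radians(-17.9)
for c in rect(519.7,-270.3,a,170,140,124): print((T+R2@R0.T@(c-T0)).round())
```

```text
tilt now 5.915211752078546 mid now [ 515.85473724 -271.63982512  248.57209086]
k [ 0.80490662 -0.59367444  0.        ]
TCP target [479.94124805 275.91327921 408.19504885] delta [-94.32154897 506.58349736   0.92951182] tilt 29.919095796560008
before tilt [521.8222599  332.69575326 393.69344617] [-52.44053711 563.3659714  -13.57209086]
[551. 344. 290.]
[396. 316. 224.]
[437. 190. 180.]
[592. 218. 246.]
```

```bash
python3 -m inch '[[[-5,25,0],[0,0,2],0],[[-9,50,0],[0,0,4],0],[[-11,57,0],[0,0,4],0],[[-11,57,0],[0,0,4],0],[[-11,57,0],[0,0,4],0],[[-11,57,0],[0,0,4],0],[[-11,57,0],[0,0,4],0],[[-11,57,0],[0,0,4],0],[[-9,50,0],[0,0,2],0],[[-5,30,0],[0,0,0],0]]' && python3 -m inch '[[[-2,10,0],[0,0,0],0],[[0,0,0],[3.22,-2.37,0],0],[[0,0,0],[3.22,-2.37,0],0],[[0,0,0],[3.22,-2.37,0],0],[[0,0,0],[3.22,-2.37,0],0],[[0,0,0],[3.22,-2.37,0],0],[[0,0,0],[3.22,-2.37,0],0],[[0,0,0],[0,0,0],0],[[0,0,0],[0,0,0],0],[[0,0,0],[0,0,0],0]]'
python3 - <<'E'
from h import *
from bench import cams,status
s=status.get_state();print(s["position"],np.degrees(np.arccos((rot(s["tcp_rot"])@[0,0,-1])[2])),s["q"],s["opening"],s["wrist_force"])
T0=np.array([593,-223.5,274.7]);R0=rot(np.array([0,-.587,.81,0])/np.hypot(.587,.81))
a=np.radians(-17.9);W=s["position"]+(rect(519.7,-270.3,a,170,140,124)-T0)@R0@rot(s["tcp_rot"]).T
print(W.round(),W.mean(0).round())
o=[]
for c in("scene","side"):
    im=cams.camera(c)[:,:,::-1].copy();cv2.polylines(im,[proj(W,cams.camera_params(c)).astype(np.int32)],True,(0,0,255));o.append(im)
a,b=o
cv2.imwrite("pics/f.png",np.hstack([cv2.resize(a[90:290,300:500],(400,400)),cv2.resize(b[150:350,180:380],(400,400))]))
E
```

```text
t: 9.98
position: [479.5, 268.4, 406.6]
tcp_rot: [-0.051, 0.787, -0.615, -0.002]
wrist_force: [0.5, -0.5, -3.4]
opening: 6.3
t: 11.22
position: [478.4, 276.2, 407.4]
tcp_rot: [-0.257, 0.761, -0.596, -0.007]
wrist_force: [-0.4, 0.5, -3.5]
opening: 6.8
[478.44514977 276.15129841 407.4262091 ] 29.84783114877724 [0.42568055 0.23892616 1.6143029  0.32871135 0.85136779 1.59152641] 6.833233781889969 [-0.44834822  0.48231189 -3.4642662 ]
[[549. 344. 289.]
 [394. 317. 224.]
 [436. 190. 179.]
 [590. 218. 245.]] [492. 267. 234.]
```

View pics/f.png

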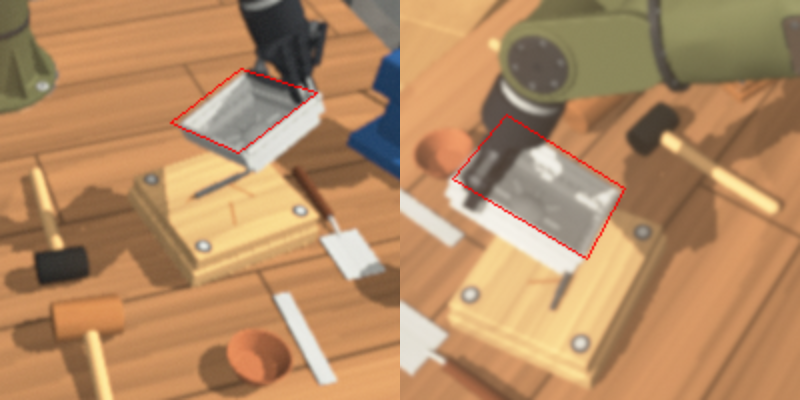

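```bash
python3 -m inch '[[[0,0,0],[0,0,0],0],[[0,0,0],[0,0,0],0],[[0,0,0],[0,0,0],0],[[0,0,0],[0,0,0],0],[[0,0,0],[0,0,0],0],[[0,0,0],[0,0,0],0]]'; python3 -c "
from bench import order,status
s=status.get_state();print(s['joint_vel'].round(4),s['opening'],s['wrist_force']);print(order.finish_job())"
```

```text
t: 12.08
position: [478.4, 276.2, 407.6]
tcp_rot: [-0.258, 0.761, -0.596, -0.007]
wrist_force: [0.0, 0.2, -3.5]
opening: 6.7
[ 0.0012 -0.0001  0.0002  0.0009 -0.0032  0.001 ] 6.674708092307916 [ 0.02203609  0.19675343 -3.53991812]
the job is handed in; nothing more can be done
None
```

I took the top panel off, carried it to the chasing block and handed the job in at about 12 s, still holding it there by one corner. `finish_job` gave no verdict.

- **Peel:** I pinched the rim about 30 mm from its +x +y corner and tipped the panel about 6° about the opposite corner. By the arm's pose, the gripped corner rose about 22 mm and the opposite one less than 1 mm. I then lifted it clear.
- **Stack:** the pictures after the lift showed the two lower panels still in the cradle. I judged the second panel's position by eye and did not measure it.
- **Hold:** the panel is tipped about 30°, and its middle is about 2 mm sideways of the block's estimated middle. The rim corners are about 179 to 289 mm above the bench. The lowest part of its back should be roughly 85 mm above the block, by geometry rather than measurement.
- **Last checks:** the arm was still and the wrist force was a steady 3.5 N, consistent with the panel's weight alone. The rim outline worked out from the arm's pose matched both final camera pictures, so the panel had not slipped in the grip.
- **Other things on the bench:** none looked disturbed in the pictures. I did not measure their positions again.

No check failed. The finger opening read 6.3 to 7.0 mm on the nominally 8 mm rim, and the grip held throughout.

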